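# Load the tilting reader nest and hold its ratchet lever at the third click

## Robot

A 7-joint arm with a two-finger parallel gripper is mounted at the origin on a cart in front of the work surface, level with it; the furniture and walls round the work are solid. World frame = base frame: x ahead of the robot, y to its left, z up, the work surface at z = 0. Lengths are in m, angles in rad, forces in N, time in s.
With the tool pointing down it reaches from about 0.4 to 0.85 m from the base axis. Payload 4.5 kg.
Tool frame: the origin (TCP) lies between the finger pads, 19 mm behind the fingertips; this is the grasp point; z points along the fingers, y is the line along which they close (so a half turn about z gives the same grasp; the last joint's range is limited). The gripper opens to 88 mm and grips with 3 to 60 N. Pads are 18 mm wide; open, the fingers measure 123 mm over their backs; the gripper's body (75 mm by 187 mm) begins 45 mm behind the grasp point.
Start: joints at [-1.314, 0.689, -0.195, 1.565, 0.157, 0.902, -0.215], TCP at [0.138, 0.61, 0.257] pointing down, gripper open.
Joint ranges: [-3.01, 3.01], [-0.46, 2.08], [-1.47, 1.51], [0.13, 2.56], [-1, 4.14], [0.04, 2.09], [-2.66, 2.66]. Speed limits (rad/s): [2.57, 2.57, 3.14, 3.14, 3.14, 3.14, 3.14].

## Interface

Orientations are given as a unit quaternion [x, y, z, w].
In Python, from plant import * gives the robot as it stands.
- The arm moves only by the tool send_rows, never from a script. Its argument "targets" is a list of rows, each a list of 2 entries, a list of its own where there are three numbers: the shift along the tool's x, y, z in units of 0.3 m (1.0 is 0.3 m), then the turn, a rotation vector about the tool's x, y, z in units of pi rad (1.0 is pi rad). A call has 1 to 12 rows; each row is the pose to reach, as a shift and turn from the pose commanded when the call began, along the tool's axes at that moment, turning the shorter way round; what a row does not reach only later rows make up. A row lasts 1/8 s, in which the tool goes at most 62.5 mm and 10.7 degrees, less where a joint would pass 70% of its speed; a pose out of reach is approached as far as the arm can. A call with a number of a shift or a turn outside -1 to 1 is refused whole. A call with a gripper value outside its range is refused whole. "fingers" is the opening, from 0 (shut) to 1 (fully open), set as the call begins (left out, the last holds). The fingers move at their own pace and stop on an object; "newtons" is the grip in N (left out, the last holds). Time passes only in rows, so rows that repeat a pose let the fingers close. It gives the time, the measured TCP pose, the force, the opening and the grip force at its end, in the units of the state.
- get_state(): the state, without advancing time (a new reading comes with each control period).
- snapshot(name): name is "side" or "top" or "wrist"; returns a dict with "img" (400x640x3 uint8, blue, green, red), "fx", "fy", "cx", "cy" (pixels), "cam_to_world" (4x4, takes a point from camera to world coordinates); the wrist camera has in their place "T_tool_cam" (4x4, takes a point from camera to tool coordinates, whose origin is the TCP and whose axes are the flange's). Camera axes: x right, y down, z forward; pixel columns grow to the right and rows downward; lengths in m; the calibration is good to about 2 mm. A picture is of the moment at which its call begins: read the wrist's pose just before it. There is no depth.
- finish_job(): hands the job in; it is judged then, once.
The state is a dict: "clock": time; "q": joint angles; "qd": joint speeds; "joint_torque": joint torques, N m; "tool_pos": TCP position; "eef_rot": TCP orientation; "contact_force": force on the tool from outside, world axes, zero at the start; "moment": the same for the moment, N m; "opening": opening from 0.0 (shut) to 1.0 (fully open); "finger_force": force on a finger pad.
Only numpy, scipy, OpenCV 4.12 (cv2) and the standard library are available. Lean on these libraries where they do the work, as an engineer would, in place of code of your own. Each camera call takes 0.05 s, during which the arm holds its last target. There are 200 camera calls.

## Task

Lift the taller, narrower steel sleeve off its storage post and set it fully down over the spigot of the tilting nest while the red ratchet lever is at home. Then take the lever by its black grip and swing it away from home by exactly three clicks, so that the pawl sits in the third notch and the sleeve's rim faces the code reader; never let it run on over the tooth towards the fourth. Finish while holding the lever there, because it springs back home as soon as it is let go, and leave the other sleeve, the tin and the marker pen where they are.

Things in the scene. Friction and masses are not known exactly. Their poses are not given: they have to be found in the camera images.
- tall_sleeve: The work: bright steel sleeve with a small collar at its top, 48 mm across, 40 mm tall, bore 36 mm (the narrower and taller of the two on the rack), 0.06 to 0.13 kg. Origin at the centre of its underside, z up along its axis. It stands over one of the two storage posts.
- short_sleeve: The other steel sleeve on the rack, 54 mm across and 32 mm tall: leave it on its post. Origin at the centre of its underside.
- rack: Fixed plywood board 60 x 160 x 12 mm with two upright steel posts 16 mm in diameter, 40 mm either side of its middle along its own y. A sleeve stands round each post, its underside 16 mm above the worktop; the post tips are 80 mm above the worktop, so a sleeve must rise 64 mm to come off. Origin at the centre of the underside.
- jig: Fixed reading station: aluminium base plate (x -50 to 190, y -62 to 62, 10 mm thick), two grey cheeks up to 76 mm high that carry the nest's pivot, and behind it a black code reader (x 95 to 190, y -30 to 30, up to 225 mm high). Origin on the worktop below the spigot; x points from the spigot to the reader, z up.
- nest_seat (a point): Centre of the round seat (55 mm across) on which the sleeve's underside must rest, at the foot of the spigot; z along the spigot. At home it lies 18 mm above the pivot (76 mm above the worktop) and z is vertical. The spigot is 30 mm in diameter, stands 29 mm above the seat and has a coned nose 9 mm long. The seat tilts with the lever.
- tilt (a joint): Tilt of the nest and its lever, one piece, about the pivot, rad: 0 at home (spigot upright, lever leaning 20 degrees away from the reader), growing as the lever swings to the reader. Notches are 0.262 apart; the third is at 0.785, the tooth crest beyond it at 0.916. A spring drives it home from anywhere when let go.
- lever: The part that tilts: seat, spigot, pivot shaft and the red flat lever (16 mm wide) with its black grip. Origin in the middle of the pivot line, 58 mm above the worktop over the jig's origin; y along the pivot line and the grip, z up at home, x to the reader at home.
- grip (a point): Middle of the black round grip on the lever, 18 mm in diameter, lying along the jig's y: 27 mm long to the +y side of this point, 22 mm to -y, where it meets the lever arm. At home it is at x -41, y 96, z 171 mm of the jig; it swings 120 mm from the pivot line, at most 178 mm high. Axes as lever.
- pivot (a point): Middle of the nest's pivot line, on the jig above its origin, 58 mm above the worktop; the line runs along the jig's y. A toothed quadrant sits round it at y 49 to 58 mm. At the grip the lever takes 9 to 10 N to leave a notch, falling evenly to 2 N, then the force jumps back as the pawl drops into the next notch: that is the click. A firm pinch adds 2 to 4 N of friction.
- gauge_tin: Small white tin with a blue lid, 53 x 67 x 24 mm, a bystander. Origin at the centre of its underside.
- marker_pen: Black marker pen, 120 mm long, 16 mm thick, a bystander. Origin at the centre of its underside.
- monitor: Black screen, fixed, on a foot, its panel 545 mm long and 438 mm high standing nearly edge-on to the robot, from about x 0.23, y 0.03 to x 0.75, y -0.12. The work lies on its left side: swing the arm over it or draw the arm in before passing it. Origin under its foot.

How it is judged:
By the outcome, as a careful person would: the job done as asked, in the order asked, and still so for the second after the job is handed in, while the arm keeps its last pose, push and grip.
It also fails if it takes over 72 s, if anything falls off the work surface, if the arm or the gripper's body presses on something with over 40 N, if the wrist force passes 120 N, or if a joint passes its speed limit or range.

## Working session

There is one attempt and no reset: what is moved stays moved. The work goes in short steps, Python scripts to look and compute and a tool call to move; the robot and the scene stay as the last step left them, time stands still between calls to the robot, and variables do not carry over. Pictures are saved under pics/ and viewed, at most 10 in all, crops included, and the job is handed in when it is done.

Besides the shell and the picture viewer there is one more tool, called after "Request:" as name(argument=value, ...), one argument or row to a line, values as JSON. send_rows: Moves the arm, as the interface text tells. Its arguments: {"type":"object","properties":{"targets":{"type":"array"},"fingers":{"type":"number"},"newtons":{"type":"number"}},"required":["targets"]}

```bash
mkdir -p pics; ls; python3 - <<'E'
from plant import *
import cv2,numpy as np
s=get_state();print({k:np.round(v,3).tolist() for k,v in s.items()})
for n in("top","side","wrist"):
    d=snapshot(n);cv2.imwrite(f"pics/{n}0.png",d["img"])
    print(n,[round(d[k],1) for k in("fx","fy","cx","cy")]);print(np.round(d.get("cam_to_world",d.get("T_tool_cam")),4).tolist())
E
```

```text
pics
{'clock': 0.0, 'q': [-1.314, 0.69, -0.195, 1.566, 0.157, 0.902, -0.215], 'qd': [0.001, -0.001, 0.001, 0.001, 0.001, 0.0, -0.001], 'joint_torque': [0.0, -52.758, -1.267, -15.343, -0.053, 0.007, 0.0], 'tool_pos': [0.138, 0.609, 0.257], 'eef_rot': [0.111, 0.994, -0.001, -0.0], 'contact_force': [0.094, -0.959, -0.16], 'moment': [-0.031, 0.029, 0.032], 'finger_force': 0.0, 'opening': 1.0}
top [498.7, 498.7, 316.7, 192.9]
[[0.0043, -0.9947, 0.1024, 0.3468], [-1.0, -0.0049, -0.006, 0.156], [0.0064, -0.1024, -0.9947, 1.2254], [0.0, 0.0, 0.0, 1.0]]
side [395.4, 395.4, 314.5, 201.9]
[[-0.9839, 0.1298, -0.1229, 0.5763], [0.1781, 0.7692, -0.6137, 0.7064], [0.0149, -0.6257, -0.7799, 0.7821], [0.0, 0.0, 0.0, 1.0]]
wrist [279.6, 279.6, 323.6, 199.4]
[[0.0005, -0.955, -0.2967, 0.076], [1.0, 0.0006, -0.0002, 0.0001], [0.0004, -0.2967, 0.955, -0.1277], [0.0, 0.0, 0.0, 1.0]]
```

View pics/top0.png

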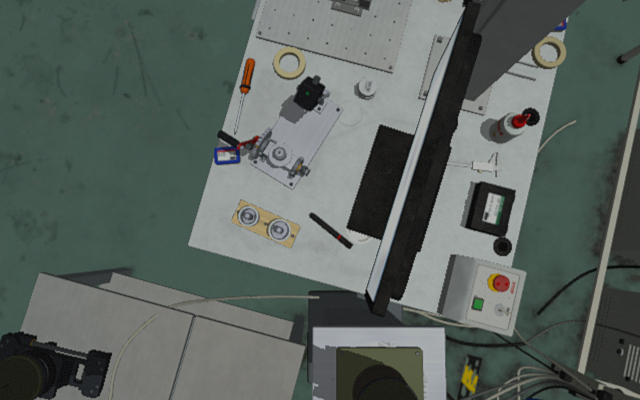

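View pics/side0.png

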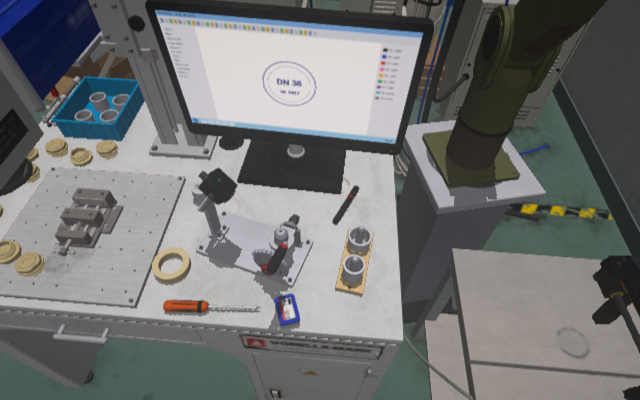

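The top view shows the rack at about (265,223) with its sleeves at (247,215) and (280,230). The spigot is near (280,154), the black grip near (230,137), the tin at (227,156) and the pen at (331,230). The side view shows the sleeves at (359,240) and (352,270), and the nest at (280,235).

```bash
cat > h.py <<'E'
from plant import *
import cv2,numpy as np
from scipy.spatial.transform import Rotation as R
def ray(d,uv,T=None):
    T=np.array(d["cam_to_world"] if T is None else T)
    v=np.array([(uv[0]-d["cx"])/d["fx"],(uv[1]-d["cy"])/d["fy"],1.])
    return T[:3,3],T[:3,:3]@v
def onplane(d,uv,z,T=None):
    o,v=ray(d,uv,T);return o+v*(z-o[2])/v[2]
def proj(d,p,T=None):
    T=np.array(d["cam_to_world"] if T is None else T)
    c=np.linalg.inv(T)@np.append(p,1);return np.array([d["fx"]*c[0]/c[2]+d["cx"],d["fy"]*c[1]/c[2]+d["cy"]])
def tool(s):
    T=np.eye(4);T[:3,:3]=R.from_quat(s["eef_rot"]).as_matrix();T[:3,3]=s["tool_pos"];return T
def togo(s,p,Rg=None):
    "shift (0.3 m) and turn (pi) in tool axes"
    T=tool(s);sh=T[:3,:3].T@(np.array(p)-T[:3,3])/0.3
    t=np.zeros(3) if Rg is None else R.from_matrix(T[:3,:3].T@Rg).as_rotvec()/np.pi
    return np.round(sh,4),np.round(t,4)
E
python3 - <<'E'
from h import *
t=cv2.imread("pics/top0.png");s=cv2.imread("pics/side0.png")
a=cv2.resize(t[90:260,200:360],None,fx=2.5*1,fy=2.5,interpolation=cv2.INTER_CUBIC) 
b=cv2.resize(s[170:340,180:340+0],None,fx=2.5,fy=2.5,interpolation=cv2.INTER_CUBIC)
cv2.imwrite("pics/c1.png",np.hstack([a,cv2.resize(s[170:340,230:390],None,fx=2.5,fy=2.5,interpolation=cv2.INTER_CUBIC)]))
d=snapshot("top")
for n,uv,z in[("sl1",(247,215),.05),("sl2",(280,230),.05),("spig",(280,154),.1),("grip",(230,137),.171),("tin",(227,156),.024),("pen",(331,230),.01)]:print(n,onplane(d,uv,z).round(3))
hsv=cv2.cvtColor(t,cv2.COLOR_BGR2HSV);roi=np.zeros(t.shape[:2],np.uint8);roi[190:260,220:310]=1
m=cv2.inRange(hsv,(10,60,60),(30,255,255))*roi
c=max(cv2.findContours(m,0,2)[0],key=cv2.contourArea);r=cv2.minAreaRect(c);bp=cv2.boxPoints(r)
print("rack",r,[onplane(d,p,.012).round(3) for p in bp])
E
```

```text
sl1 [0.415 0.313 0.05 ]
sl2 [0.38  0.235 0.05 ]
spig [0.551 0.234 0.1  ]
grip [0.575 0.336 0.171]
tin [0.56  0.368 0.024]
pen [0.381 0.114 0.01 ]
rack ((256.3453674316406, 219.5979461669922), (45.589046478271484, 24.165239334106445), 23.962491989135742) [array([0.401, 0.358, 0.012]), array([0.455, 0.335, 0.012]), array([0.41 , 0.233, 0.012]), array([0.357, 0.256, 0.012])]
```

View pics/c1.png

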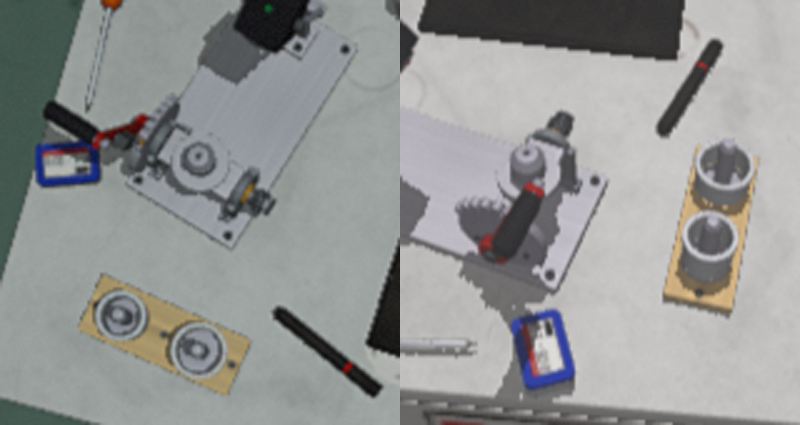

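The crop shows the tall, narrow sleeve on the left in the top view, with its rim at about (248,215). In the side crop it is the near, taller one. I'll move above it with the tool turned for the nest, which means closing at about 30° in world axes.

```bash
cat >> h.py <<'E'
def down(a):
    "tool pointing down, tool x at world angle a deg"
    c,s=np.cos(np.radians(a)),np.sin(np.radians(a))
    return np.array([[c,s,0],[s,-c,0],[0,0,-1.]])
E
python3 - <<'E'
from h import *
s=get_state();print(togo(s,[.415,.313,.22],down(120)))
E
```

```text
(array([-1.1185, -0.7589,  0.124 ]), array([-3.000e-04,  2.000e-04,  2.624e-01]))
```

Request:
send_rows(
  targets=[
    [[-0.5,-0.35,0.05],[0,0,0.13]],
    [[-0.5,-0.35,0.05],[0,0,0.13]],
    [[-0.5,-0.35,0.05],[0,0,0.13]],
    [[-0.9,-0.6,0.1],[0,0,0.262]],
    [[-0.9,-0.6,0.1],[0,0,0.262]],
    [[-0.9,-0.6,0.1],[0,0,0.262]],
    [[-0.9,-0.6,0.1],[0,0,0.262]],
    [[-0.9,-0.6,0.1],[0,0,0.262]],
  ],
  fingers=0.8,
)

```text
clock: 1.2
tool_pos: [0.36, 0.3765, 0.2275]
eef_rot: [0.497, 0.867, 0.0, -0.001]
contact_force: [-0.2, 0.1, 0.3]
opening: 0.798
finger_force: 0.0
```

```bash
python3 - <<'E'
from h import *
s=get_state();print(s["clock"],s["tool_pos"],s["q"]);print(togo(s,[.415,.313,.22],down(120)))
E
```

```text
1.2 [0.3599933  0.37646377 0.2274979 ] [-8.92238146e-01  5.94665971e-01 -4.70680431e-03  1.91718441e+00
  1.32500723e-03  6.29029036e-01 -3.67826489e-01]
(array([-0.2752,  0.0514,  0.0244]), array([-0.    , -0.0006,  0.0018]))
```

Request:
send_rows(
  targets=[
    [[-0.275,0.05,0.02],[0,0,0.002]],
    [[-0.275,0.05,0.02],[0,0,0.002]],
    [[-0.275,0.05,0.02],[0,0,0.002]],
  ],
)

```text
clock: 1.58
tool_pos: [0.4159, 0.3109, 0.2214]
eef_rot: [0.502, 0.865, 0.0, -0.0]
contact_force: [-0.4, 0.4, 0.8]
opening: 0.801
finger_force: 0.0
```

```bash
python3 - <<'E'
from h import *
s=get_state();d=snapshot("wrist");cv2.imwrite("pics/w1.png",d["img"]);print(s["tool_pos"])
d["img"]=None;d["T"]=tool(s)@np.array(d["T_tool_cam"]);import pickle;pickle.dump(d,open("w1.pkl","wb"))
E
```

```text
[0.41587281 0.31091017 0.22143098]
```

View pics/w1.png

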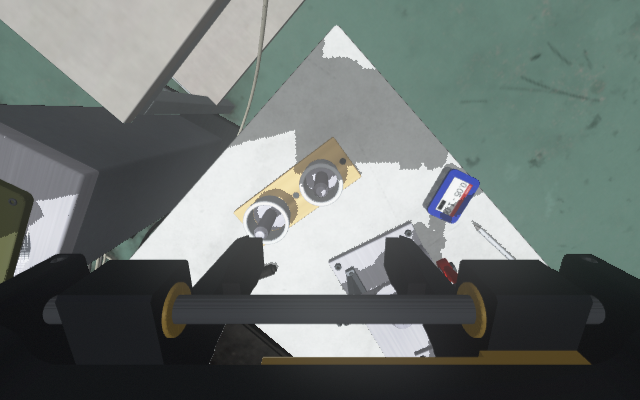

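The wrist view shows the tall sleeve's rim around (321,181), the short sleeve at (267,219), rack corners at (336,138) and (361,170), and jig plate corners at (331,262) and (411,222). I'll fit the rim.

```bash
python3 - <<'E'
from h import *
import pickle
d=pickle.load(open("w1.pkl","rb"));T=d["T"];im=cv2.imread("pics/w1.png");hsv=cv2.cvtColor(im,cv2.COLOR_BGR2HSV)
m=cv2.inRange(hsv,(8,60,60),(32,255,255));roi=np.zeros_like(m);roi[125:250,220:375]=1;m*=roi
c=np.vstack([x for x in cv2.findContours(m,0,1)[0] if cv2.contourArea(x)>20]);hull=cv2.convexHull(c)
r=cv2.approxPolyDP(hull,6,True)[:,0];print("rack px",r.tolist());print([onplane(d,p,.012,T)[:2].round(4).tolist() for p in r])
def rim(im,cen,z,dia,Tc,w):
    # bright rim pixels: radial scan, outermost bright-low-saturation
    g=cv2.cvtColor(im,cv2.COLOR_BGR2HSV);pts=[]
    for a in np.radians(np.arange(0,360,4)):
        for rr in np.arange(w,3,-.25):
            p=np.array(cen)+rr*np.array([np.cos(a),np.sin(a)]);v=g[int(round(p[1])),int(round(p[0]))]
            if v[1]<40 and v[2]>185: pts.append(onplane(d2,p,z,Tc)[:2]);break
    pts=np.array(pts)
    from scipy.optimize import least_squares
    f=lambda q:np.hypot(*(pts-q[:2]).T)-q[2]
    q=least_squares(f,[*pts.mean(0),dia/2],loss="soft_l1",f_scale=.001);return q.x.round(4),len(pts),np.abs(f(q.x)).mean().round(4)
d2=d
print("tall",rim(im,(321,181),.056,.048,T,27)); print("short",rim(im,(267,219),.048,.054,T,29))
d2=snapshot("top");print("tall top",rim(d2["img"],(248,215),.056,.048,None,13)); print("short top",rim(d2["img"],(280,230),.048,.054,None,14))
# jig plate in top view
im=d2["img"];cv2.imwrite("pics/t1.png",cv2.resize(im[60:210,200:360],(800,750),interpolation=cv2.INTER_CUBIC)[:600])
E
```

```text
rack px [[360, 175], [289, 226], [241, 221], [234, 213], [331, 138]]
[[0.4539, 0.336], [0.4095, 0.2326], [0.3523, 0.208], [0.3399, 0.2136], [0.4005, 0.3568]]
tall (array([0.4187, 0.3073, 0.0213]), 63, np.float64(0.002))
short (array([0.3821, 0.2358, 0.0295]), 90, np.float64(0.0033))
tall top (array([0.4124, 0.3092, 0.0216]), 13, np.float64(0.0005))
short top (array([0.3797, 0.2365, 0.0253]), 26, np.float64(0.0015))
```

View pics/t1.png

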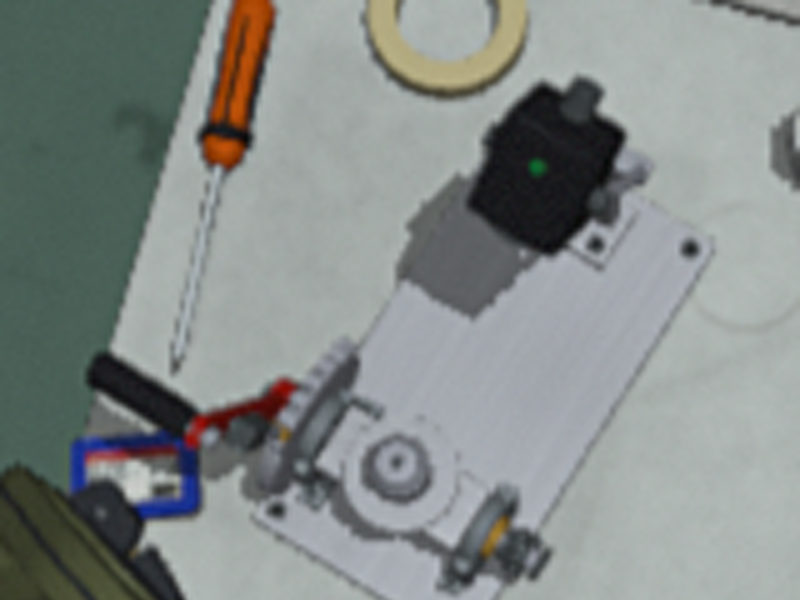

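The crop shows the spigot nose at (397,458), the plate corner (190,-62) at (712,245), the plate corner (-50,62) at (253,515), and the grip from (95,370) to (195,425), all at 5x scale. I'll solve the jig pose from these.

```bash
cat > jig.py <<'E'
from h import *
import pickle
E
python3 - <<'E'
from h import *
import pickle
d=pickle.load(open("w1.pkl","rb"));T=d["T"];t=snapshot("top")
top=lambda u,v:(200+u/5-.4,60+v/5-.4)
P=[onplane(t,top(712,245),.01)[:2],onplane(t,top(253,515),.01)[:2],onplane(d,(411,222),.01,T)[:2],onplane(d,(331,262),.01,T)[:2],onplane(t,top(397,460),.105)[:2]]
J=np.array([[.19,-.062],[-.05,.062],[-.05,.062],[-.05,-.062],[0,0]])
P=np.array(P);print(P.round(4).tolist(),"diag",np.hypot(*(P[0]-P[1])).round(4),"want .270; edge",np.hypot(*(P[2]-P[3])).round(4))
R3,rs=R.align_vectors(np.c_[P-P.mean(0),np.zeros(5)],np.c_[J-J.mean(0),np.zeros(5)])
y=R3.as_euler("xyz")[2];Rm=R3.as_matrix()[:2,:2];o=P.mean(0)-Rm@J.mean(0)
print("yaw",np.degrees(y),"o",o,(P-(J@Rm.T+o)).round(4).tolist())
g=Rm@[-.041,.096]+o;print("grip",g, "px",proj(t,[*g,.171]),"crop",(proj(t,[*g,.171])-[199.6,59.6])*5)
s=get_state();print(togo(s,[.4125,.3095,.12],down(120)),togo(s,[.4125,.3095,.042],down(120)))
E
```

```text
[[0.6834, 0.0865], [0.546, 0.3129], [0.545, 0.3157], [0.4841, 0.2133], [0.5561, 0.2355]] diag 0.2648 want .270; edge 0.1192
yaw -31.67760295701207 o [0.55612776 0.23698159] [[-0.0018, 0.0021], [-0.0001, -0.0031], [-0.0011, -0.0003], [0.0031, 0.0028], [-0.0, -0.0014]]
grip [0.57164943 0.34020987] px [228.19899226 138.51855016] crop [142.99496128 394.59275079]
(array([-0.0079, -0.0112,  0.3385]), array([ 0.0001, -0.0006, -0.0002])) (array([-0.0084, -0.0112,  0.5985]), array([ 0.0001, -0.0006, -0.0002]))
```

Request:
send_rows(
  targets=[
    [[-0.008,-0.011,0.15],[0,0,0]],
    [[-0.008,-0.011,0.3],[0,0,0]],
    [[-0.008,-0.011,0.4],[0,0,0]],
    [[-0.008,-0.011,0.5],[0,0,0]],
    [[-0.008,-0.011,0.58],[0,0,0]],
    [[-0.008,-0.011,0.597],[0,0,0]],
    [[-0.008,-0.011,0.597],[0,0,0]],
  ],
)

```text
clock: 2.6
tool_pos: [0.4137, 0.3079, 0.0426]
eef_rot: [0.501, 0.865, 0.0, -0.0]
contact_force: [-0.5, 0.9, 0.9]
opening: 0.803
finger_force: 0.0
```

Request:
send_rows(
  targets=[
    [[0,0,0],[0,0,0]],
    [[0,0,0],[0,0,0]],
    [[0,0,0],[0,0,0]],
    [[0,0,0],[0,0,0]],
    [[0,0,0],[0,0,0]],
    [[0,0,0],[0,0,0]],
  ],
  fingers=0.3,
  newtons=25,
)

```text
clock: 3.35
tool_pos: [0.4146, 0.307, 0.0428]
eef_rot: [0.502, 0.865, 0.0, 0.0]
contact_force: [-0.5, 0.0, 5.9]
opening: 0.506
finger_force: 24.6
```

Request:
send_rows(
  targets=[
    [[0,0,-0.05],[0,0,0]],
    [[0,0,-0.1],[0,0,0]],
    [[0,0,-0.2],[0,0,0]],
    [[0,0,-0.3],[0,0,0]],
    [[0,0,-0.4],[0,0,0]],
    [[0,0,-0.4],[0,0,0]],
    [[0,0,-0.4],[0,0,0]],
  ],
)

```text
clock: 4.22
tool_pos: [0.414, 0.3065, 0.1623]
eef_rot: [0.502, 0.865, -0.0, -0.0]
contact_force: [0.5, -0.0, -1.7]
opening: 0.509
finger_force: 24.9
```

```bash
python3 - <<'E'
from h import *
s=get_state();print(s["opening"],togo(s,[.556,.237,.16],down(120)))
d=snapshot("wrist");cv2.imwrite("pics/w2.png",d["img"])
E
```

```text
0.5094338608212056 (array([-0.4359,  0.2963,  0.0076]), array([-0.0001, -0.    , -0.0016]))
```

View pics/w2.png

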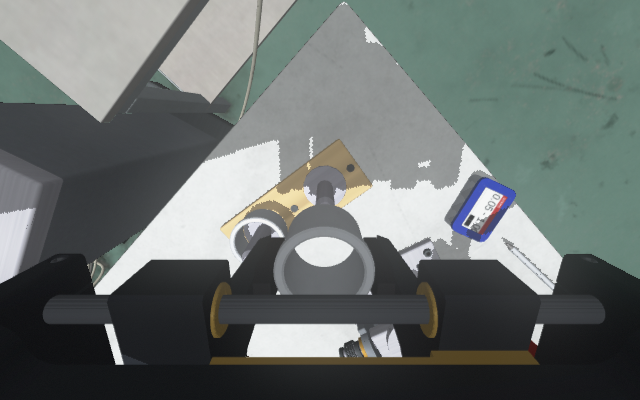

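The sleeve is held clear of the post, with its rim spanning columns 274 to 374 and its top edge at row 226. I'll check how well it is centred along tool x.

```bash
python3 - <<'E'
from h import *
d=snapshot("wrist");C=np.array(d["T_tool_cam"])
for z in(-.0135,-.015):
    o,v=ray(d,(324,226),C);p=o+v*(z-o[2])/v[2];print("far edge tool xy",p.round(4),"centre x",(p[0]-.024).round(4))
    w=[ (lambda o,v:(o+v*(z-o[2])/v[2]))(*ray(d,(u,262),C)).round(4) for u in(274,374)];print(w)
E
```

```text
far edge tool xy [ 0.0286  0.0011 -0.0135] centre x 0.0046
[array([ 0.0107, -0.0219, -0.0135]), array([ 0.0107,  0.0241, -0.0135])]
far edge tool xy [ 0.0292  0.0011 -0.015 ] centre x 0.0052
[array([ 0.0115, -0.0216, -0.015 ]), array([ 0.0116,  0.0238, -0.015 ])]
```

```bash
python3 - <<'E'
from h import *
t=snapshot("top");s=snapshot("side");im=cv2.imread("pics/side0.png");cv2.imwrite("pics/s_sp.png",np.hstack([cv2.resize(im[215:255,260:300],(400,400)),cv2.resize(cv2.imread("pics/top0.png")[132:172,260:300],(400,400))]))
for p in([.556,.2362,.105],):print(proj(s,p),proj(t,p))
E
```

```text
[278.88084364 230.5550337 ] [278.70928504 151.64436605]
```

View pics/s_sp.png

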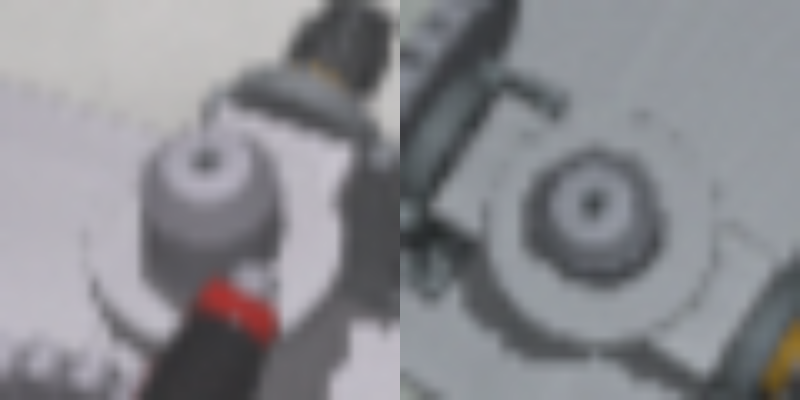

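The nose hole is at side (280.2,230.3) and top (278.8,151.9), so the spigot is at about (0.555,0.236). That is within 2 mm of the corner fit. I'll hover there next.

```bash
python3 - <<'E'
from h import *
s=get_state();print(togo(s,[.5569,.2327,.16],down(120)))
E
```

```text
(array([-0.4499,  0.2926,  0.0044]), array([-0.0006,  0.0001, -0.0015]))
```

Request:
send_rows(
  targets=[
    [[-0.15,0.1,0],[0,0,0]],
    [[-0.3,0.2,0],[0,0,0]],
    [[-0.4,0.26,0],[0,0,-0.001]],
    [[-0.44,0.285,0],[0,0,-0.0015]],
    [[-0.45,0.293,0],[0,0,-0.0015]],
    [[-0.45,0.293,0],[0,0,-0.0015]],
    [[-0.45,0.293,0],[0,0,-0.0015]],
    [[-0.45,0.293,0],[0,0,-0.0015]],
  ],
)

```text
clock: 5.42
tool_pos: [0.5567, 0.234, 0.1624]
eef_rot: [0.499, 0.866, -0.0, -0.0]
contact_force: [0.4, -0.5, -1.4]
opening: 0.509
finger_force: 24.9
```

```bash
python3 - <<'E'
from h import *
s=get_state();print(s["tool_pos"],s["contact_force"].round(1),togo(s,[.5569,.2327,.102],down(120)))
d=snapshot("side");cv2.imwrite("pics/s3.png",cv2.resize(d["img"][170:290,220:340],(600,600),interpolation=cv2.INTER_CUBIC))
p=np.array([.555,.236,0])
for z in(.105,.076,.134,.174):print(z,(proj(d,p+[0,0,z])-[220,170])*5)
E
```

```text
[0.55671413 0.2339641  0.16239062] [ 0.4 -0.5 -1.4] (array([-0.0041, -0.0015,  0.2013]), array([-0.0001, -0.0002,  0.0004]))
0.105 [296.74589952 302.04792707]
0.076 [300.45530126 340.83215984]
0.134 [292.82589376 261.06169077]
0.174 [287.03890527 200.55492316]
```

View pics/s3.png

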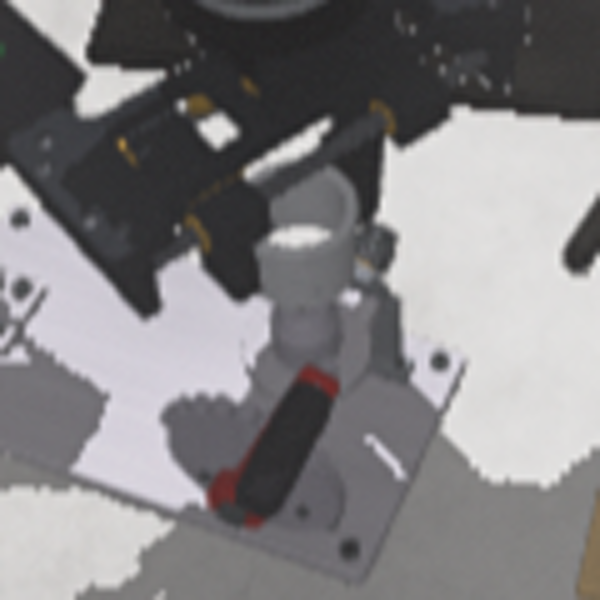

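The side crop shows the sleeve's right edges at 352 and 358 and the spigot at 270–338. The sleeve is about 1.5 mm toward -x, so I'll correct by 1 mm and descend in steps.

Request:
send_rows(
  targets=[
    [[-0.006,0.0015,0.04],[0,0,0]],
    [[-0.006,0.0015,0.08],[0,0,0]],
    [[-0.006,0.0015,0.1],[0,0,0]],
    [[-0.006,0.0015,0.12],[0,0,0]],
    [[-0.006,0.0015,0.14],[0,0,0]],
    [[-0.006,0.0015,0.14],[0,0,0]],
  ],
)

```text
clock: 6.22
tool_pos: [0.5586, 0.2317, 0.1199]
eef_rot: [0.5, 0.866, -0.0, -0.0]
contact_force: [0.1, -0.4, -0.3]
opening: 0.508
finger_force: 24.9
```

Request:
send_rows(
  targets=[
    [[0,0,0.015],[0,0,0]],
    [[0,0,0.03],[0,0,0]],
    [[0,0,0.04],[0,0,0]],
    [[0,0,0.048],[0,0,0]],
    [[0,0,0.052],[0,0,0]],
    [[0,0,0.052],[0,0,0]],
  ],
)

```text
clock: 6.98
tool_pos: [0.5588, 0.2318, 0.1047]
eef_rot: [0.5, 0.866, 0.0, -0.0]
contact_force: [-0.5, 0.1, 0.3]
opening: 0.512
finger_force: 24.9
```

Request:
send_rows(
  targets=[
    [[0,0,0.004],[0,0,0]],
    [[0,0,0.008],[0,0,0]],
    [[0,0,0.011],[0,0,0]],
    [[0,0,0.011],[0,0,0]],
  ],
)

```text
clock: 7.48
tool_pos: [0.559, 0.2318, 0.1027]
eef_rot: [0.5, 0.866, 0.0, 0.0]
contact_force: [-2.7, 0.2, 9.3]
opening: 0.506
finger_force: 24.5
```

The push of 9 N arrives at the expected height, so the sleeve is seated. I'll release it and rise.

Request:
send_rows(
  targets=[
    [[0,0,0],[0,0,0]],
    [[0,0,0],[0,0,0]],
    [[0,0,0],[0,0,0]],
    [[0,0,0],[0,0,0]],
  ],
  fingers=0.75,
)

```text
clock: 7.98
tool_pos: [0.5586, 0.2316, 0.1012]
eef_rot: [0.5, 0.866, -0.0, -0.0]
contact_force: [-0.7, 0.5, -0.3]
opening: 0.75
finger_force: 0.4
```

Request:
send_rows(
  targets=[
    [[0,0,-0.05],[0,0,0]],
    [[0,0,-0.15],[0,0,0]],
    [[0,0,-0.25],[0,0,0]],
    [[0,0,-0.4],[0,0,0]],
    [[0,0,-0.55],[0,0,0]],
    [[0,0,-0.55],[0,0,0]],
  ],
)

```text
clock: 8.72
tool_pos: [0.5612, 0.2328, 0.2713]
eef_rot: [0.5, 0.866, 0.004, 0.003]
contact_force: [-0.4, -0.1, -1.0]
opening: 0.751
finger_force: 0.0
```

```bash
python3 - <<'E'
from h import *
s=get_state();T=tool(s)
d=snapshot("side");w=snapshot("wrist")
a=cv2.resize(d["img"][190:290,230:330],(400,400),interpolation=cv2.INTER_CUBIC);b=w["img"][60:360,160:560]
cv2.imwrite("pics/m4.png",np.hstack([a,cv2.copyMakeBorder(b,0,100,0,0,0)]))
Tw=T@np.array(w["T_tool_cam"]);Rz=R.from_euler("z",-31.7,degrees=True).as_matrix();o=np.array([.5555,.2362,0])
g=Rz@[-.041,.096,.171]+o
for n,p in[("seat",o+[0,0,.076]),("rim",o+[0,0,.116]),("g",g),("g+27",g+Rz@[0,.027,0]),("g-22",g-Rz@[0,.022,0])]:print(n,(proj(d,p)-[230,190])*4,proj(w,p,Tw)-[160,60]+[400,0])
Rg=np.column_stack([Rz@[0,-1,0],Rz@[-1,0,0],[0,0,-1]]);print(np.linalg.det(Rg),g)
for s0 in(1,-1):print(togo(s,[*g[:2],.24],Rg*np.array([s0,s0,1])))
E
```

```text
seat [199.47666165 193.10841233] [558.73165494 114.98059777]
rim [195.30511809 149.86638333] [558.41855407 123.22978029]
g [182.08499192 271.43393359] [641.87740602  37.2224953 ]
g+27 [155.75285502 321.5421734 ] [674.68654923  19.21328965]
g-22 [202.67857845 232.24575923] [615.95130901  51.45354089]
0.9999999999999998 [0.57106202 0.3394222  0.171     ]
(array([0.2915, 0.2051, 0.1062]), array([ 0.0017,  0.0033, -0.6574]))
(array([0.2915, 0.2051, 0.1062]), array([ 0.0029, -0.0015,  0.3426]))
```

View pics/m4.png

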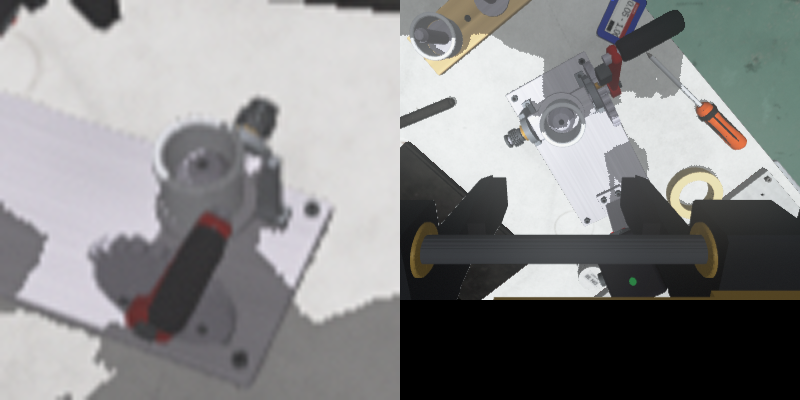

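The sleeve sits over the spigot: side rim centre (202,155), wrist (562,122). The grip runs from (618,48) to (682,20), which matches the prediction. Next I'll go above the grip, closing along jig x.

Request:
send_rows(
  targets=[
    [[0.05,0.04,0],[0.0005,0,0.055]],
    [[0.1,0.08,0],[0.001,0,0.11]],
    [[0.15,0.12,0.02],[0.0015,-0.001,0.17]],
    [[0.2,0.15,0.05],[0.002,-0.001,0.23]],
    [[0.25,0.18,0.08],[0.0025,-0.001,0.29]],
    [[0.29,0.205,0.1],[0.003,-0.0015,0.3426]],
    [[0.29,0.205,0.1],[0.003,-0.0015,0.3426]],
    [[0.29,0.205,0.1],[0.003,-0.0015,0.3426]],
    [[0.29,0.205,0.1],[0.003,-0.0015,0.3426]],
  ],
  fingers=0.6,
)

```text
clock: 9.95
tool_pos: [0.569, 0.3367, 0.2367]
eef_rot: [0.873, 0.487, -0.005, -0.0]
contact_force: [-0.1, -0.7, 0.1]
opening: 0.601
finger_force: 0.0
```

```bash
cat >> h.py <<'E'
Rz=R.from_euler("z",-31.7,degrees=True).as_matrix();O=np.array([.5555,.2362,0])
Rg=np.column_stack([Rz@[0,1,0],Rz@[1,0,0],[0,0,-1]])
def injig(p):return Rz.T@(np.array(p)-O)
E
python3 - <<'E'
from h import *
s=get_state();T=tool(s);w=snapshot("wrist");Tw=T@np.array(w["T_tool_cam"])
print("q7",s["q"].round(2));g=Rz@[-.041,.096,.171]+O;print(togo(s,g,Rg))
m=((w["img"].max(2)<60)*255).astype(np.uint8)
for n,j in[("g",0),("a",.027),("b",-.022)]:print(n,proj(w,g+Rz@[0,j,0],Tw))
cv2.imwrite("pics/w5.png",w["img"])
E
```

```text
q7 [-0.73  0.78  0.25  1.47 -0.22  0.93 -0.97]
(array([0.0133, 0.0023, 0.2187]), array([-0.0016,  0.0027,  0.0001]))
g [323.24079084 216.37990595]
a [323.25958532 180.8424711 ]
b [323.22655664 243.29457564]
```

View pics/w5.png

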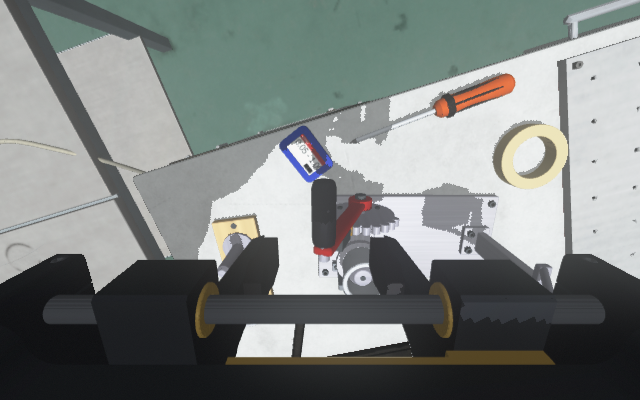

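The grip is at (324,180)–(323,248), exactly where predicted. I'll descend onto it and close.

Request:
send_rows(
  targets=[
    [[0.02,0.002,0.06],[-0.0016,0.0027,0]],
    [[0.02,0.002,0.12],[-0.0016,0.0027,0]],
    [[0.02,0.002,0.17],[-0.0016,0.0027,0]],
    [[0.02,0.002,0.2],[-0.0016,0.0027,0]],
    [[0.02,0.002,0.217],[-0.0016,0.0027,0]],
    [[0.02,0.002,0.217],[-0.0016,0.0027,0]],
    [[0.02,0.002,0.217],[-0.0016,0.0027,0]],
  ],
)

```text
clock: 10.88
tool_pos: [0.572, 0.3426, 0.1718]
eef_rot: [0.873, 0.487, 0.0, -0.0]
contact_force: [-0.1, -0.2, 0.4]
opening: 0.598
finger_force: 0.0
```

Request:
send_rows(
  targets=[
    [[0,0,0],[0,0,0]],
    [[0,0,0],[0,0,0]],
    [[0,0,0],[0,0,0]],
    [[0,0,0],[0,0,0]],
    [[0,0,0],[0,0,0]],
    [[0,0,0],[0,0,0]],
  ],
  fingers=0,
  newtons=25,
)

```text
clock: 11.62
tool_pos: [0.572, 0.3423, 0.1714]
eef_rot: [0.873, 0.487, 0.0, -0.0]
contact_force: [0.5, -1.2, 0.6]
opening: 0.193
finger_force: 24.6
```

```bash
cat > st.py <<'E'
from h import *
s=get_state();j=injig(s["tool_pos"]);F=Rz.T@s["contact_force"]
a=np.arctan2(j[0],j[2]-.058);print("t",s["clock"],"jig mm",(j*1e3).round(1),"F jig",F.round(1),"r",np.hypot(j[0],j[2]-.058).round(4),"tilt",(a+np.radians(20)).round(4),"open",s["opening"].round(3),"ff",s["finger_force"])
for tilt in(.08,.2,.262,.39,.45,.524,.65,.72,.75,.785,.80,.82):
    b=tilt-np.radians(20);p=Rz@[.12*np.sin(b),j[1],.058+.12*np.cos(b)]+O;print(tilt,*togo(s,p,Rg))
E
python3 st.py
```

```text
Traceback (most recent call last):
  File "st.py", line 3, in <module>
    a=np.arctan2(j[0],j[2]-.058);print("t",s["clock"],"jig mm",(j*1e3).round(1),"F jig",F.round(1),"r",np.hypot(j[0],j[2]-.058).round(4),"tilt",(a+np.radians(20)).round(4),"open",s["opening"].round(3),"ff",s["finger_force"])
                                                                                                                                                                                   ^^^^^^^^^^^^^^^^^^
AttributeError: 'float' object has no attribute 'round'
```

```bash
python3 - <<'E'
import re
t=open("st.py").read().replace('s["opening"].round(3)','s["opening"]')
t=t.replace('for tilt','import json,os\nif not os.path.exists("home.json"):json.dump(j.tolist(),open("home.json","w"))\nh=np.array(json.load(open("home.json")));k=np.radians(20)\nprint("tilt from home dx",(np.arcsin((j[0]-h[0])/.12-np.sin(k))+k).round(4))\nfor tilt')
t=t.replace('p=Rz@[.12*np.sin(b),j[1],.058+.12*np.cos(b)]+O','p=Rz@[h[0]+.12*(np.sin(b)+np.sin(k)),h[1],h[2]+.12*(np.cos(b)-np.cos(k))]+O')
open("st.py","w").write(t)
E
python3 st.py
```

```text
t 11.625 jig mm [-41.7  98.9 171.4] F jig [ 1.1 -0.7  0.6] r 0.1208 tilt -0.0033 open 0.1931629193160415 ff 24.622160384897143
tilt from home dx 0.0
0.08 [-0.      0.0305 -0.0097] [ 0.     -0.0001  0.0001]
0.2 [-0.      0.0774 -0.0197] [ 0.     -0.0001  0.0001]
0.262 [-0.      0.102  -0.0226] [ 0.     -0.0001  0.0001]
0.39 [-0.      0.1532 -0.0238] [ 0.     -0.0001  0.0001]
0.45 [-0.      0.1771 -0.0221] [ 0.     -0.0001  0.0001]
0.524 [-0.      0.2064 -0.018 ] [ 0.     -0.0001  0.0001]
0.65 [-0.      0.2554 -0.0061] [ 0.     -0.0001  0.0001]
0.72 [-0.      0.2818  0.0031] [ 0.     -0.0001  0.0001]
0.75 [-0.      0.2929  0.0076] [ 0.     -0.0001  0.0001]
0.785 [-1.000e-04  3.057e-01  1.330e-02] [ 0.     -0.0001  0.0001]
0.8 [-1.000e-04  3.111e-01  1.590e-02] [ 0.     -0.0001  0.0001]
0.82 [-1.000e-04  3.183e-01  1.950e-02] [ 0.     -0.0001  0.0001]
```

Request:
send_rows(
  targets=[
    [[0,0.015,-0.005],[0,0,0]],
    [[0,0.03,-0.01],[0,0,0]],
    [[0,0.054,-0.015],[0,0,0]],
    [[0,0.077,-0.02],[0,0,0]],
    [[0,0.077,-0.02],[0,0,0]],
    [[0,0.077,-0.02],[0,0,0]],
  ],
)

```text
clock: 12.38
tool_pos: [0.5874, 0.3328, 0.1767]
eef_rot: [0.873, 0.488, -0.003, -0.003]
contact_force: [-6.6, 2.2, 2.4]
opening: 0.198
finger_force: 24.9
```

```bash
python3 st.py
```

```text
t 12.375 jig mm [-23.6  98.9 176.7] F jig [-6.8 -1.6  2.4] r 0.121 tilt 0.1528 open 0.19781990719783024 ff 24.913382101804018
tilt from home dx 0.1567
0.08 [ 0.     -0.0298  0.0082] [-0.0027  0.0007  0.0008]
0.2 [-0.0001  0.0171 -0.0021] [-0.0027  0.0007  0.0008]
0.262 [-0.0002  0.0417 -0.0053] [-0.0027  0.0007  0.0008]
0.39 [-0.0003  0.0928 -0.0069] [-0.0027  0.0007  0.0008]
0.45 [-0.0004  0.1167 -0.0054] [-0.0027  0.0007  0.0008]
0.524 [-0.0004  0.1461 -0.0016] [-0.0027  0.0007  0.0008]
0.65 [-0.0005  0.1951  0.0099] [-0.0027  0.0007  0.0008]
0.72 [-0.0006  0.2216  0.0189] [-0.0027  0.0007  0.0008]
0.75 [-0.0006  0.2328  0.0233] [-0.0027  0.0007  0.0008]
0.785 [-0.0006  0.2456  0.0289] [-0.0027  0.0007  0.0008]
0.8 [-0.0006  0.2511  0.0314] [-0.0027  0.0007  0.0008]
0.82 [-0.0006  0.2583  0.0349] [-0.0027  0.0007  0.0008]
```

Request:
send_rows(
  targets=[
    [[0,0.015,-0.002],[0,0,0]],
    [[0,0.03,-0.003],[0,0,0]],
    [[0,0.04,-0.004],[0,0,0]],
    [[0,0.05,-0.004],[0,0,0]],
    [[0,0.05,-0.004],[0,0,0]],
    [[0,0.05,-0.004],[0,0,0]],
  ],
)

```text
clock: 13.12
tool_pos: [0.5989, 0.3258, 0.1789]
eef_rot: [0.873, 0.488, -0.004, -0.004]
contact_force: [-11.3, 2.3, 9.2]
opening: 0.193
finger_force: 26.2
```

```bash
python3 st.py | head -2
```

```text
t 13.125 jig mm [-10.2  99.  178.9] F jig [-10.8  -4.    9.2] r 0.1213 tilt 0.265 open 0.1933768094640567 ff 26.201365878805518
tilt from home dx 0.2696
```

Request:
send_rows(
  targets=[
    [[0,0.015,0],[0,0,0]],
    [[0,0.03,0],[0,0,0]],
    [[0,0.045,0.001],[0,0,0]],
    [[0,0.06,0.002],[0,0,0]],
    [[0,0.06,0.002],[0,0,0]],
    [[0,0.06,0.002],[0,0,0]],
  ],
)

```text
clock: 13.88
tool_pos: [0.6163, 0.315, 0.1775]
eef_rot: [0.873, 0.488, -0.002, -0.003]
contact_force: [-5.6, 2.1, 2.5]
opening: 0.193
finger_force: 25.1
```

```bash
python3 st.py | head -2
```

```text
t 13.875 jig mm [ 10.4  99.  177.5] F jig [-5.9 -1.2  2.5] r 0.1199 tilt 0.4357 open 0.19276926978039055 ff 25.138743524439633
tilt from home dx 0.4411
```

Request:
send_rows(
  targets=[
    [[0,0.012,0.001],[0,0,0]],
    [[0,0.025,0.003],[0,0,0]],
    [[0,0.037,0.004],[0,0,0]],
    [[0,0.048,0.005],[0,0,0]],
    [[0,0.048,0.005],[0,0,0]],
    [[0,0.048,0.005],[0,0,0]],
  ],
)

```text
clock: 14.62
tool_pos: [0.6262, 0.3089, 0.175]
eef_rot: [0.873, 0.488, -0.004, -0.004]
contact_force: [-10.5, 4.4, 1.6]
opening: 0.196
finger_force: 24.5
```

```bash
python3 st.py | head -2
```

```text
t 14.625 jig mm [ 22.  99. 175.] F jig [-11.3  -1.8   1.6] r 0.1191 tilt 0.5346 open 0.19600475600813333 ff 24.489926984533668
tilt from home dx 0.5387
```

Request:
send_rows(
  targets=[
    [[0,0.015,0.003],[0,0,0]],
    [[0,0.03,0.007],[0,0,0]],
    [[0,0.045,0.011],[0,0,0]],
    [[0,0.045,0.013],[0,0,0]],
    [[0,0.045,0.013],[0,0,0]],
  ],
)

```text
clock: 15.25
tool_pos: [0.6383, 0.3014, 0.1704]
eef_rot: [0.873, 0.488, -0.004, -0.004]
contact_force: [-6.8, 4.6, -1.9]
opening: 0.19
finger_force: 24.9
```

```bash
python3 st.py | head -2
```

```text
t 15.25 jig mm [ 36.2  99.  170.4] F jig [-8.2  0.3 -1.9] r 0.1181 tilt 0.6608 open 0.18987961554944058 ff 24.8996869927214
tilt from home dx 0.6613
```

Request:
send_rows(
  targets=[
    [[0,0.01,0.001],[0,0,0]],
    [[0,0.02,0.003],[0,0,0]],
    [[0,0.03,0.005],[0,0,0]],
    [[0,0.035,0.006],[0,0,0]],
    [[0,0.035,0.006],[0,0,0]],
    [[0,0.035,0.006],[0,0,0]],
  ],
)

```text
clock: 16.0
tool_pos: [0.6463, 0.2963, 0.1672]
eef_rot: [0.873, 0.488, -0.005, -0.005]
contact_force: [-6.7, 5.8, -8.8]
opening: 0.193
finger_force: 25.4
```

```bash
python3 st.py | head -2
```

```text
t 16.0 jig mm [ 45.7  98.9 167.2] F jig [-8.7  1.4 -8.8] r 0.1184 tilt 0.7452 open 0.19253622553463465 ff 25.377603160450235
tilt from home dx 0.7455
```

Request:
send_rows(
  targets=[
    [[0,0.0,0.006],[0,0,0]],
    [[0,0.004,0.012],[0,0,0]],
    [[0,0.008,0.014],[0,0,0]],
    [[0,0.008,0.016],[0,0,0]],
  ],
)

```text
clock: 16.5
tool_pos: [0.6502, 0.2941, 0.1646]
eef_rot: [0.873, 0.488, -0.003, -0.003]
contact_force: [-7.8, 3.0, 1.5]
opening: 0.189
finger_force: 24.5
```

```bash
cat >> st.py <<'E'
print("tangential",(F[0]*np.cos(a)-F[2]*np.sin(a)).round(1),"radial",(F[0]*np.sin(a)+F[2]*np.cos(a)).round(1))
E
python3 st.py | sed -n '1,2p;$p'
```

```text
t 16.5 jig mm [ 50.1  99.  164.6] F jig [-8.2 -1.5  1.5] r 0.1178 tilt 0.7885 open 0.1892263230088528 ff 24.4826413015835
tilt from home dx 0.786
tangential -8.1 radial -2.1
```

Request:
send_rows(
  targets=[
    [[0,0.003,0.001],[0,0,0]],
    [[0,0.006,0.003],[0,0,0]],
    [[0,0.009,0.005],[0,0,0]],
    [[0,0.009,0.005],[0,0,0]],
    [[0,0.009,0.005],[0,0,0]],
  ],
)

```text
clock: 17.12
tool_pos: [0.6516, 0.2932, 0.1636]
eef_rot: [0.873, 0.488, -0.004, -0.004]
contact_force: [-9.9, 3.7, 3.4]
opening: 0.185
finger_force: 24.4
```

```bash
python3 st.py | sed -n '1,2p;$p'
```

```text
t 17.125 jig mm [ 51.9  99.  163.6] F jig [-10.3  -2.1   3.4] r 0.1177 tilt 0.8055 open 0.1848925141451339 ff 24.358194144442677
tilt from home dx 0.8021
tangential -10.8 radial -1.5
```

Request:
send_rows(
  targets=[
    [[0,0,0],[0,0,0]],
    [[0,0,0],[0,0,0]],
    [[0,0,0],[0,0,0]],
    [[0,0,0],[0,0,0]],
    [[0,0,0],[0,0,0]],
    [[0,0,0],[0,0,0]],
    [[0,0,0],[0,0,0]],
    [[0,0,0],[0,0,0]],
  ],
)

```text
clock: 18.12
tool_pos: [0.6516, 0.2932, 0.1636]
eef_rot: [0.873, 0.488, -0.004, -0.004]
contact_force: [-9.8, 3.1, 3.9]
opening: 0.185
finger_force: 24.4
```

```bash
python3 st.py | sed -n '1,2p;$p'; python3 - <<'E'
from h import *
# red lever arm direction check in the side view: seen red pixels vs home
d=snapshot("side");a=cv2.imread("pics/side0.png")
for im in(a,d["img"]):
    h=cv2.cvtColor(im,cv2.COLOR_BGR2HSV);m=cv2.inRange(h,(0,120,70),(6,255,255))|cv2.inRange(h,(174,120,70),(180,255,255));m[:200]=0;m[300:]=0;m[:,:200]=0;m[:,320:]=0
    m[282:]=0;ys,xs=np.nonzero(m);print(len(xs),xs.min(),xs.max(),ys.min(),ys.max())
k=np.radians(20)
for t in(0,.524,.785,.82,.916,1.047):
    b=t-k;print(t,[proj(d,Rz@[r*np.sin(b),.07,.058+r*np.cos(b)]+O).round(1).tolist() for r in(0,.12,.13)])
# seat check: sleeve rim centre if fully down at this tilt
print("rim",proj(d,Rz@[.058*np.sin(.8),0,.058+.058*np.cos(.8)]+O))
E
```

```text
t 18.125 jig mm [ 51.8  99.  163.6] F jig [-9.9 -2.5  3.9] r 0.1177 tilt 0.8051 open 0.18508681647144945 ff 24.357221284881234
tilt from home dx 0.8016
tangential -10.6 radial -0.9
47 262 286 243 269
129 244 273 241 274
0 [[266.2, 269.5], [281.6, 246.4], [283.1, 244.2]]
0.524 [[266.2, 269.5], [250.7, 234.1], [249.3, 230.8]]
0.785 [[266.2, 269.5], [237.1, 232.0], [234.4, 228.5]]
0.82 [[266.2, 269.5], [235.4, 231.9], [232.6, 228.4]]
0.916 [[266.2, 269.5], [231.2, 232.0], [228.0, 228.5]]
1.047 [[266.2, 269.5], [226.0, 232.7], [222.4, 229.3]]
rim [261.3039751 226.1909479]
```

```bash
python3 -c "
from plant import *
print(finish_job())"
```

```text
the job is handed in; nothing more can be done
None
```

I handed the job in at 18 s with the tall sleeve set down on the nest and the lever held about three clicks from home, at a tilt of about 0.80 rad (crest 0.916). The third click is read from the push rising to 10.6 N, as at the first two notches; I had no picture views left to check the lever or sleeve after the tilt.

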